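# Sort the mass canisters by feel

### The arm

A 6-joint arm with a two-finger parallel gripper is mounted at the origin on a cart in front of the work surface, level with it; the furniture and walls round the work are solid. World frame = base frame: x ahead of the robot, y to its left, z up, the work surface at z = 0. Lengths are in m, angles in degrees, forces in N, time in s.
With the tool pointing down it reaches from about 0.25 to 0.725 m from the base axis. Payload 9.7 kg.
Tool frame: the origin (TCP) lies between the finger pads; the fingertips stand 11 mm ahead of it and the grasp point (between the pads) lies 8 mm behind it; y points along the fingers, x is the direction in which the jaws open and shut, and the axes are right-handed (so a half turn about y gives the same grasp; the last joint's range is limited). The gripper opens to 85 mm and grips with 20 to 120 N. Pads are 22 mm wide; open, the fingers measure 114 mm over their backs; the gripper's body (76 mm by 85 mm) begins 54 mm behind the grasp point. The pads swing forward as they close: fully open they stand 13 mm farther back than shut.
Start: joints at [-75.573, 4.979, 10.078, 95.1, 0, 90], TCP at [0.137, -0.533, 0.242] pointing down, gripper open.
Joint ranges: [-179.16, 179.16], [-48.56, 103.87], [-65.8, 70.77], [-126.05, 130.52], [-82.76, 87.17], [-180, 180]. Speed limits (degrees/s): [127.2, 127.2, 147.25, 180, 180, 180].

### API

Orientations are given as [roll, pitch, yaw] about the fixed x, y, z axes, in that order (R = Rz(yaw) Ry(pitch) Rx(roll)).
In Python, from workcell import bot, vision gives the robot as it stands. The module is installed in compiled form; this text tells all that it offers.
- The arm moves only by the shell command python3 -m crank 'ROWS' [OPENING] [FORCE]. ROWS is text: rows parted by semicolons, each of 6 numbers parted by spaces: the shift along the tool's x, y, z in m, then the turn, a rotation vector about the tool's x, y, z in rad. A call has 1 to 8 rows; each row is the pose to reach, as a shift and turn from the pose commanded when the call began, along the tool's axes at that moment; what a row does not reach only later rows make up. A row lasts 1/10 s, in which the tool goes at most 50 mm and 8.59 degrees, less where a joint would pass 70% of its speed; a pose out of reach is approached as far as the arm can. A call with a gripper value outside its range is refused whole. OPENING is the gripper's target within -1 to 1 (shut at 1, half-way at 0, fully open at -1), set as the call begins (- or left out, the last holds). The fingers move at their own pace and stop on an object; FORCE is the grip in N (left out, the last holds). Time passes only in rows, so rows that repeat a pose let the fingers close. It gives the time, the measured TCP pose, the force and the opening at its end, in the units of the state.
- bot.get_obs(): the state, without advancing time (a new reading comes with each control period).
- vision.camera(name): name is "scene" or "top"; returns the picture (480x640x3 uint8, red, green, blue); there is no depth.
- vision.get_calibration(name): a dict with "fx", "fy", "cx", "cy" (pixels), "rvec" (rotation vector, rad) and "tvec" (3), from world to camera coordinates, as OpenCV has them. Camera axes: x right, y down, z forward; pixel columns grow to the right and rows downward; lengths in m; the calibration is good to about 2 mm. A picture is of the moment at which its call begins. get_calibration takes no time and is no camera call.
- bot.job_done(): hands the job in, once; it reports no verdict.
The state is a dict: "time": time; "q": joint angles; "qd": joint speeds; "joint_efforts": joint torques, N m; "ee_pos": TCP position; "tcp_rot": TCP orientation; "wrist_force": force on the tool from outside, world axes, zero at the start; "torque": the same for the moment, N m; "opening": finger opening in m.
Only numpy, scipy, OpenCV 4.12 (cv2) and the standard library are available. Lean on these libraries where they do the work, as an engineer would, in place of code of your own. Each camera call takes 0.05 s, during which the arm holds its last target. There are 200 camera calls.

### The job

Three sealed canisters that look exactly alike stand in the divided wooden box, but the weights hidden inside them differ: one is heavy, one middling, one light. Lift them to feel which is which, then stand the heaviest upright on the middle of the balance's pan and the lightest upright in the grey tray, setting them down gently without letting them drop, and leave the middling one standing in the box. Do not tip any canister over, and leave the beaker, the jar and the marker where they are.

Things in the scene. Friction and masses are not known exactly. Their poses are not given: they have to be found in the camera images.
- canister_a: one of three canisters alike to the eye: pale grey-white cylinder 44 mm in diameter, blue screw cap (fixed) on the top 18 mm, 110 mm tall in all; origin at the centre of its underside, z up along its axis. The three weigh about 0.7 kg, 0.36 kg and 0.12 kg with what is inside (within 10 percent); which is which changes from start to start
- canister_b: one of three canisters alike to the eye: pale grey-white cylinder 44 mm in diameter, blue screw cap (fixed) on the top 18 mm, 110 mm tall in all; origin at the centre of its underside, z up along its axis. The three weigh about 0.7 kg, 0.36 kg and 0.12 kg with what is inside (within 10 percent); which is which changes from start to start
- canister_c: one of three canisters alike to the eye: pale grey-white cylinder 44 mm in diameter, blue screw cap (fixed) on the top 18 mm, 110 mm tall in all; origin at the centre of its underside, z up along its axis. The three weigh about 0.7 kg, 0.36 kg and 0.12 kg with what is inside (within 10 percent); which is which changes from start to start
- box: fixed wooden box without a lid, 104 mm (x) by 285 mm (y), walls 42 mm high and 6 mm thick, floor 6 mm thick, split by two walls into three compartments 92 by 87 mm side by side along its y axis, centres at y = -93, 0 and 93 mm, one canister loose in each; origin at the centre of its underside, y along the box
- balance: fixed black pocket balance, 128 mm (x) by 88 mm (y), flat top 20 mm high; its clear cover, hinged along its +x edge, stands open leaning back and reaches 145 mm high; two keys stand 2 mm proud at the -x, -y corner; origin at the centre of its underside; it stands either on the robot's left or on its right, on the other side of the box from the tray
- balance_pan (a point): centre of the balance's square pan, on its top face, 20 mm above the worktop
- balance_cover (a joint): hinge of the balance's clear cover: 0 shut over the pan, 1.92 rad fully open; starts open, falls shut over the pan if knocked forward
- tray: fixed blue-grey dissection tray, 208 mm (x) by 159 mm (y), 46 mm high, flat inside 180 by 132 mm, floor 2.5 mm thick; origin at the centre of its underside; it stands either on the robot's left or on its right, on the other side of the box from the balance
- beaker: bystander: loose small clear beaker, 55 by 61 mm, 68 mm tall, behind the box; origin at the centre of its underside
- jar: bystander: loose specimen jar with a yellow lid, 51 mm in diameter, 59 mm tall, behind the box; origin at the centre of its underside
- marker: bystander: loose black and white marker pen, 120 mm long along its y axis, 18 mm thick, lying behind the box; origin at the centre of its underside

How it is judged (in metres and radians):
At the end, for the whole second after the job is handed in: The canister on the balance presses with over 5 N (the heaviest), within 22 mm of the pan's centre, foot under 27 mm high; one on the tray's floor presses with 0.5 to 2.2 N (the lightest); the other stands on the box's floor; all upright within 0.12 rad and at rest (under 0.02 m/s) (((contact force between canister_a and balance above 5 N and horizontal distance between canister_a and balance_pan below 0.022 m and height (world z) of canister_a below 0.027 m) or (contact force between canister_b and balance above 5 N and horizontal distance between canister_b and balance_pan below 0.022 m and height (world z) of canister_b below 0.027 m) or (contact force between canister_c and balance above 5 N and horizontal distance between canister_c and balance_pan below 0.022 m and height (world z) of canister_c below 0.027 m)) and ((contact force between canister_a and tray between 0.5 and 2.2 N and x of canister_a in the frame of tray between -0.085 and 0.085 m and y of canister_a in the frame of tray between -0.062 and 0.062 m and height (world z) of canister_a below 0.012 m) or (contact force between canister_b and tray between 0.5 and 2.2 N and x of canister_b in the frame of tray between -0.085 and 0.085 m and y of canister_b in the frame of tray between -0.062 and 0.062 m and height (world z) of canister_b below 0.012 m) or (contact force between canister_c and tray between 0.5 and 2.2 N and x of canister_c in the frame of tray between -0.085 and 0.085 m and y of canister_c in the frame of tray between -0.062 and 0.062 m and height (world z) of canister_c below 0.012 m)) and ((contact force between canister_a and box above 1 N and x of canister_a in the frame of box between -0.052 and 0.052 m and y of canister_a in the frame of box between -0.142 and 0.142 m and height (world z) of canister_a below 0.014 m) or (contact force between canister_b and box above 1 N and x of canister_b in the frame of box between -0.052 and 0.052 m and y of canister_b in the frame of box between -0.142 and 0.142 m and height (world z) of canister_b below 0.014 m) or (contact force between canister_c and box above 1 N and x of canister_c in the frame of box between -0.052 and 0.052 m and y of canister_c in the frame of box between -0.142 and 0.142 m and height (world z) of canister_c below 0.014 m)) and angle between each of canister_a, canister_b, canister_c's own z axis and vertical below 0.12 rad and linear speed of each of canister_a, canister_b, canister_c below 0.02 m/s); the robot touches nothing.
It fails at once if a canister was tipped by more than 0.6 rad (angle between any of canister_a, canister_b, canister_c's own z axis and vertical above 0.6 rad).
It fails at once if a canister was dropped: it fell faster than 0.4 m/s (about 8 mm of free fall) out of the fingers ((linear speed of canister_a above 0.4 m/s and contact force between canister_a and the fingers below 0.1 N) or (linear speed of canister_b above 0.4 m/s and contact force between canister_b and the fingers below 0.1 N) or (linear speed of canister_c above 0.4 m/s and contact force between canister_c and the fingers below 0.1 N)).
It fails at once if the beaker was moved by more than 40 mm (distance of beaker from where it was at the start of the episode above 0.04 m).
It fails at once if the jar was moved by more than 40 mm (distance of jar from where it was at the start of the episode above 0.04 m).
It fails at once if the marker was moved by more than 40 mm (distance of marker from where it was at the start of the episode above 0.04 m).
It also fails if it takes over 69 s, if anything falls off the work surface, if the arm or the gripper's body presses on something with over 40 N, if the wrist force passes 120 N, or if a joint passes its speed limit or range.

## Working session

There is one attempt and no reset: what is moved stays moved. The work goes in short steps, Python scripts to look and compute and a shell command to move; the robot and the scene stay as the last step left them, time stands still between calls to the robot, and variables do not carry over. Pictures are saved under pics/ and viewed, about 8 in all and at most 12, crops included, and the job is handed in when it is done.

```bash
mkdir -p pics
python3 - <<'E'
from workcell import bot, vision
import cv2
o=bot.get_obs(); print({k:o[k] for k in('time','ee_pos','tcp_rot','wrist_force','opening')})
for n in("scene","top"):
    im=vision.camera(n); cv2.imwrite(f"pics/{n}0.png",im[:,:,::-1]); print(vision.get_calibration(n))
E
```

```text
{'time': 0.0, 'ee_pos': array([ 0.13697685, -0.53244602,  0.2415444 ]), 'tcp_rot': array([-8.99985086e+01,  7.99095998e-02, -7.55748137e+01]), 'wrist_force': array([0.04009459, 1.05197534, 0.34845414]), 'opening': 0.08591318222428995}
{'fx': 525.1793329210603, 'fy': 525.1793329210603, 'cx': 328.4684739638273, 'cy': 242.79447940934068, 'rvec': array([ 0.95317812, -2.21639471,  1.2581215 ]), 'tvec': array([0.41821868, 0.26083733, 0.99887516])}
{'fx': 440.94745884998827, 'fy': 440.94745884998827, 'cx': 324.76191913353665, 'cy': 236.98443482611677, 'rvec': array([ 2.13897632, -2.12916415,  0.15318494]), 'tvec': array([-0.00842433,  0.58914943,  1.01299975])}
```

View pics/top0.png

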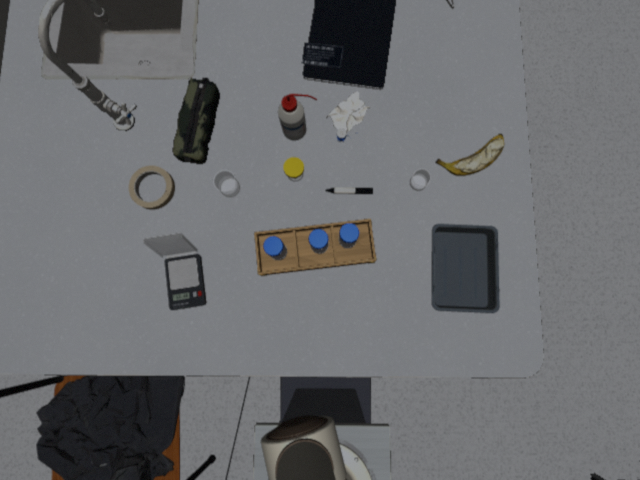

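View pics/scene0.png

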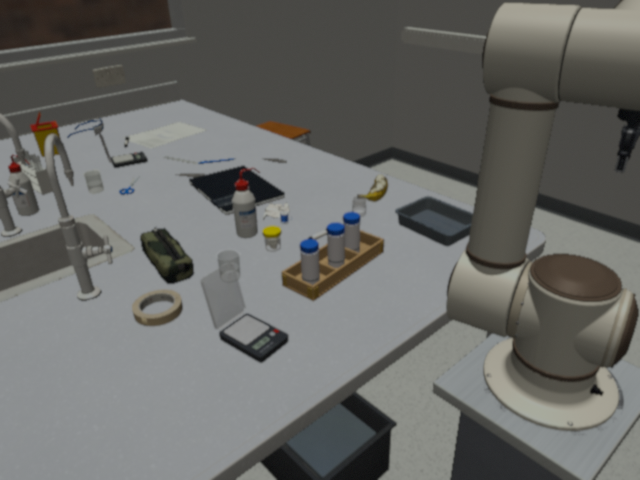

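The top view shows the box with its three blue caps at about (274,246), (318,239) and (349,233). The balance is on the robot's left, with its pan at about (184,273) and its cover towards +x. The tray is on the right at about (465,268). The beaker, jar and marker stand behind the box at rows 165–190.

```bash
cat > h.py <<'E'
import numpy as np, cv2
from workcell import bot, vision
def ray(n,uv,z):
    c=vision.get_calibration(n); R=cv2.Rodrigues(c['rvec'])[0]; C=-R.T@c['tvec']
    d=R.T@np.array([(uv[0]-c['cx'])/c['fx'],(uv[1]-c['cy'])/c['fy'],1]); return C+d*(z-C[2])/d[2]
def blobs(mask,amin):
    cs,_=cv2.findContours(mask.astype(np.uint8),cv2.RETR_EXTERNAL,cv2.CHAIN_APPROX_NONE)
    return [c for c in cs if cv2.contourArea(c)>amin]
def rect(n,c,z):
    P=np.array([ray(n,p[0],z)[:2] for p in c],np.float32)*1000
    return cv2.minAreaRect(P)
E
python3 - <<'E'
from h import *
np.set_printoptions(precision=4,suppress=True)
for n in("top","scene"):
    im=cv2.imread(f"pics/{n}0.png"); hsv=cv2.cvtColor(im,cv2.COLOR_BGR2HSV); H,S,V=cv2.split(hsv)
    m=(H>100)&(H<125)&(S>150)&(V>60)
    for c in blobs(m,60):
        (u,v),(a,b),_=cv2.minAreaRect(c); print(n,"cap",(round(u),round(v)),a,b,ray(n,(u,v),.108 if n=="scene" else .112))
    if n=="top":
        print("cam",ray(n,(0,0),0), -cv2.Rodrigues(vision.get_calibration(n)['rvec'])[0].T@vision.get_calibration(n)['tvec'])
        R=np.zeros_like(m);R[210:285,245:385]=1
        w=(H>5)&(H<25)&(S>80)&(R>0)
        w=cv2.morphologyEx((w|(m&(R>0))).astype(np.uint8),cv2.MORPH_CLOSE,np.ones((5,5)))
        for c in blobs(w,500): print("box",rect(n,c,.042))
        R=np.zeros_like(m);R[250:320,155:215]=1
        w=(V<60)&(R>0); w=cv2.morphologyEx(w.astype(np.uint8),cv2.MORPH_CLOSE,np.ones((5,5)))
        for c in blobs(w,200): print("bal dark",rect(n,c,.02),cv2.minAreaRect(c))
        R[:]=0;R[257:291,168:201]=1
        for c in blobs((V>105)&(R>0),100): print("pan",rect(n,c,.02),cv2.minAreaRect(c))
        print(V[250:312:3,184])
        R=np.zeros_like(m);R[215:320,420:510]=1
        for c in blobs((V<85)&(R>0),300): print("tray",rect(n,c,.046),cv2.minAreaRect(c))
        c=im[140:325,140:510]; cv2.imwrite("pics/crop.png",cv2.resize(c,None,fx=2.1,fy=2.1,interpolation=cv2.INTER_CUBIC))
E
```

```text
top cap (273, 246) 18.0 18.0 [0.5579 0.1096 0.112 ]
top cap (318, 239) 18.384775161743164 17.677669525146484 [0.5747 0.008  0.112 ]
top cap (349, 233) 18.0 18.0 [ 0.5881 -0.0611  0.112 ]
cam [1.2573 0.8977 0.    ] [ 0.4244 -0.0198  1.0922]
box ((566.1890258789062, 18.52197265625), (105.08960723876953, 282.5077209472656), 6.865780353546143)
bal dark ((482.9578857421875, 333.9096374511719), (124.4873046875, 88.61416625976562), 9.233942985534668) ((184.9500274658203, 281.5628662109375), (52.03272247314453, 36.789093017578125), 83.48019409179688)
pan ((502.57647705078125, 340.40447998046875), (67.07624816894531, 68.53343200683594), 9.177735328674316) ((182.7506103515625, 273.3374328613281), (27.294645309448242, 28.9758358001709), 81.46923065185547)
[ 89 122  57  96 123 123 125 124 124 123 122 122 121  44  49  72  82  37
  51  44 127]
tray ((517.4852294921875, -337.985595703125), (155.50807189941406, 205.49461364746094), 88.15798950195312) ((465.0, 268.0), (87.99998474121094, 65.99998474121094), 90.0)
scene cap (309, 246) 12.969193458557129 16.099689483642578 [0.5607 0.1101 0.108 ]
scene cap (336, 229) 10.0 15.0 [0.576  0.0104 0.108 ]
scene cap (351, 218) 10.0 14.0 [ 0.5906 -0.0585  0.108 ]
```

View pics/crop.png

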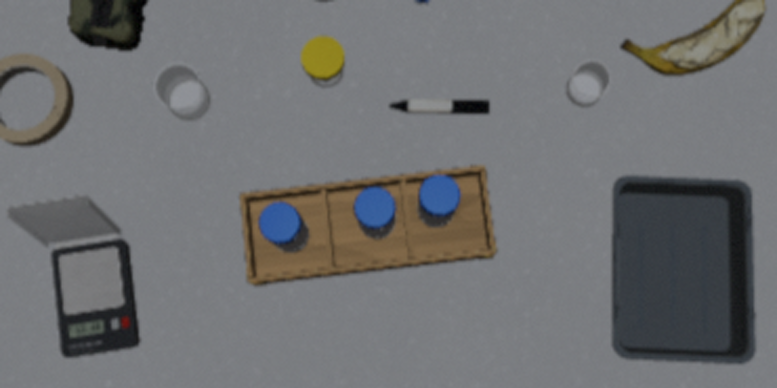

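```bash
cat >> h.py <<'E'
from scipy.spatial.transform import Rotation as Ro
def plan(x,y,z,yaw):
    o=bot.get_obs(); A=Ro.from_euler('xyz',o['tcp_rot'],degrees=True); B=Ro.from_euler('xyz',[-90,0,yaw],degrees=True)
    print("t %.2f"%o['time'],"shift",(A.inv().apply(np.array([x,y,z])-o['ee_pos'])).round(4),"turn",(A.inv()*B).as_rotvec().round(4), "F",np.round(o['wrist_force'],2),"q",np.round(o['q'],1))
E
python3 -c "
from h import *; plan(.559,.110,.18,7)"
```

```text
t 0.10 shift [-0.517   0.0623  0.5688] turn [-9.0000e-04 -1.4412e+00 -1.0000e-03] F [ 0.14 -0.57  0.63] q [-75.6   5.   10.   95.1  -0.   90. ]
```

```bash
python3 -m crank '-0.02 0 0.02 0 -0.06 0; -0.05 0 0.055 0 -0.15 0; -0.08 0 0.09 0 -0.24 0; -0.11 0 0.125 0 -0.33 0; -0.14 0 0.16 0 -0.42 0; -0.17 0 0.19 0 -0.51 0; -0.20 0 0.22 0 -0.59 0; -0.23 0 0.25 0 -0.67 0' -1
python3 -c "
from h import *; plan(.559,.110,.18,7)"
```

```text
time: 0.9
ee_pos: [0.3223, -0.246, 0.2421]
tcp_rot: [-90.0, -0.0, -37.0]
wrist_force: [0.5, -1.4, -1.0]
opening: 0.0853
t 0.90 shift [-0.0252  0.0621  0.4268] turn [-0.     -0.7681  0.    ] F [ 0.49 -1.4  -0.97] q [-37.4 -14.6  -8.2  96.4   0.   89.7]
```

```bash
python3 -m crank '0 0 0.045 0 -0.11 0; 0 0 0.09 0 -0.21 0; -0.005 0 0.14 0 -0.32 0; -0.01 0 0.19 0 -0.42 0; -0.015 0 0.24 0 -0.52 0; -0.02 0 0.29 0 -0.62 0; -0.025 0.02 0.34 0 -0.72 0; -0.025 0.03 0.38 0 -0.768 0'
python3 -c "
from h import *; plan(.559,.110,.18,7)"
```

```text
time: 1.7
ee_pos: [0.5321, 0.0725, 0.2113]
tcp_rot: [-90.0, 0.0, 7.1]
wrist_force: [0.1, -0.6, 0.6]
opening: 0.0854
t 1.70 shift [0.0314 0.0313 0.0338] turn [-0.      0.0016 -0.0003] F [ 0.06 -0.57  0.64] q [ 7.8  2.7  4.2 91.6  0.  90.7]
```

```bash
python3 -m crank '0.014 0.015 0.015 0 0 0; 0.028 0.03 0.03 0 0 0; 0.028 0.03 0.03 0 0 0;0.028 0.03 0.03 0 0 0'
python3 -c "
from h import *; plan(.559,.110,.075,7)"
```

```text
time: 2.1
ee_pos: [0.5554, 0.1034, 0.1817]
tcp_rot: [-90.0, 0.1, 6.9]
wrist_force: [0.2, 0.7, 0.0]
opening: 0.0855
t 2.10 shift [0.0046 0.1067 0.0062] turn [ 0.0002 -0.0025 -0.0018] F [0.23 0.67 0.01] q [10.5  6.3  4.8 88.6 -0.  93.7]
```

```bash
python3 -m crank '0.004 0.03 0.006 0 0 0; 0.004 0.06 0.006 0 0 0; 0.004 0.085 0.006 0 0 0; 0.004 0.1 0.006 0 0 0; 0.004 0.106 0.006 0 0 0; 0.004 0.106 0.006 0 0 0; 0.004 0.106 0.006 0 0 0'
python3 -c "
from h import *; plan(.559,.110,.075,7)
im=vision.camera('scene'); cv2.imwrite('pics/s1.png',cv2.resize(im[150:350,200:460,::-1],None,fx=2.5,fy=2.5))"
```

```text
time: 2.8
ee_pos: [0.5597, 0.1097, 0.0778]
tcp_rot: [-90.0, -0.1, 6.8]
wrist_force: [0.0, 0.8, 0.5]
opening: 0.0854
t 2.80 shift [-0.0007  0.0028  0.0004] turn [-0.0001 -0.0035  0.0019] F [0.03 0.84 0.45] q [11.1  7.6 -5.2 77.   0.  94.3]
```

View pics/s1.png

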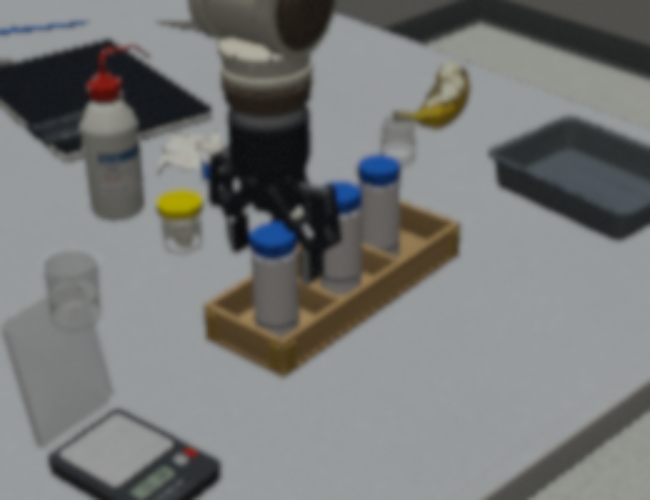

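The fingers straddle the left canister: the tips are at about (240,245) and (318,275) in the crop, and the cap at (272,238) lies between them. I'll grip it and lift.

```bash
python3 -m crank '0 0 0 0 0 0;0 0 0 0 0 0;0 0 0 0 0 0;0 0 0 0 0 0;0 0 0 0 0 0;0 0 0 0 0 0' 1 50
python3 -m crank '0 0 0 0 0 0;0 0 0 0 0 0;0 -0.004 0 0 0 0; 0 -0.01 0 0 0 0; 0 -0.016 0 0 0 0; 0 -0.02 0 0 0 0; 0 -0.02 0 0 0 0; 0 -0.02 0 0 0 0'
for i in 1 2 3 4; do python3 -m crank '0 0 0 0 0 0' | grep wrist; done
```

```text
time: 3.45
ee_pos: [0.5595, 0.1099, 0.077]
tcp_rot: [-90.0, -0.1, 6.8]
wrist_force: [0.4, 0.1, 5.4]
opening: 0.0434
time: 4.25
ee_pos: [0.5591, 0.1098, 0.0963]
tcp_rot: [-90.0, -0.0, 6.8]
wrist_force: [-0.3, -0.7, -1.5]
opening: 0.0434
wrist_force: [0.5, -0.1, -1.1]
wrist_force: [-0.5, -0.1, -1.3]
wrist_force: [-0.1, -0.3, -1.8]
wrist_force: [0.7, -0.8, -0.8]
```

The downward load is about 1.5 N, so this is the lightest. I'll lift it over its neighbours and carry it to the tray.

```bash
python3 -m crank '0 -0.015 0 0 0 0; 0 -0.04 0 0 0 0; 0 -0.07 0 0 0 0; 0 -0.1 0 0 0 0; 0 -0.12 0 0 0 0; 0 -0.13 0 0 0 0; 0 -0.13 0 0 0 0' 
python3 -c "
from h import *; plan(.515,-.335,.226,7)"
```

```text
time: 5.35
ee_pos: [0.5596, 0.1099, 0.2282]
tcp_rot: [-90.0, -0.2, 6.8]
wrist_force: [-0.4, 0.2, -1.9]
opening: 0.0432
t 5.35 shift [-0.0971  0.0018 -0.4364] turn [-0.0002 -0.0032  0.0028] F [-0.38  0.19 -1.88] q [11.1  7.4 11.1 93.6 -0.  94.3]
```

```bash
python3 -m crank '0 0 -0.01 0 0 0; -0.005 0 -0.03 0 0 0; -0.01 0 -0.06 0 0 0; -0.02 0 -0.095 0 0 0; -0.03 0 -0.13 0 0 0; -0.04 0 -0.165 0 0 0; -0.05 0 -0.2 0 0 0; -0.058 0 -0.235 0 0 0'
python3 -m crank '-0.008 0 -0.035 0 0 0; -0.016 0 -0.07 0 0 0; -0.024 0 -0.105 0 0 0; -0.031 0 -0.14 0 0 0; -0.037 0 -0.17 0 0 0; -0.039 0 -0.19 0 0 0; -0.039 0 -0.2 0 0 0; -0.039 0 -0.2 0 0 0'
python3 -m crank '0 0 0 0 0 0'
python3 -c "
from h import *; plan(.515,-.335,.08,7)"
```

```text
time: 6.15
ee_pos: [0.5282, -0.1324, 0.2249]
tcp_rot: [-90.0, 0.1, 6.8]
wrist_force: [0.5, -0.1, -1.7]
opening: 0.0436
time: 6.95
ee_pos: [0.5139, -0.3346, 0.2248]
tcp_rot: [-89.9, 0.1, 6.7]
wrist_force: [-0.5, -0.4, -1.8]
opening: 0.0439
time: 7.05
ee_pos: [0.5143, -0.3331, 0.2257]
tcp_rot: [-89.9, 0.0, 6.8]
wrist_force: [-0.5, 1.0, -1.8]
opening: 0.0434
t 7.05 shift [ 0.0006  0.1457 -0.0021] turn [-0.001  -0.003  -0.0008] F [-0.52  1.05 -1.82] q [-32.9  13.6  18.   94.5   0.   50.2]
```

```bash
python3 -m crank '0 0.015 0 0 0 0; 0 0.04 0 0 0 0; 0 0.07 0 0 0 0; 0 0.1 0 0 0 0; 0 0.125 0 0 0 0; 0 0.14 0 0 0 0; 0 0.144 0 0 0 0;0 0.144 0 0 0 0'
for i in 1 2 3 4 5; do python3 -m crank '0 0.001 0 0 0 0; 0 0.002 0 0 0 0' | grep -E "ee_pos|wrist"; done
python3 -c "
from h import *
im=vision.camera('scene'); cv2.imwrite('pics/s2.png',cv2.resize(im[150:300,340:540,::-1],None,fx=3,fy=3))"
```

```text
time: 7.85
ee_pos: [0.5146, -0.3332, 0.0826]
tcp_rot: [-90.0, -0.0, 6.9]
wrist_force: [0.9, -0.2, -1.4]
opening: 0.0435
ee_pos: [0.5151, -0.334, 0.0817]
wrist_force: [0.8, -0.5, -0.3]
ee_pos: [0.5146, -0.3338, 0.0787]
wrist_force: [0.4, -0.1, -1.5]
ee_pos: [0.5144, -0.3337, 0.0762]
wrist_force: [-0.4, -0.3, -1.4]
ee_pos: [0.5144, -0.3337, 0.0742]
wrist_force: [-1.1, -0.7, -1.8]
ee_pos: [0.5146, -0.3339, 0.0733]
wrist_force: [-2.8, 1.0, 11.1]
```

View pics/s2.png

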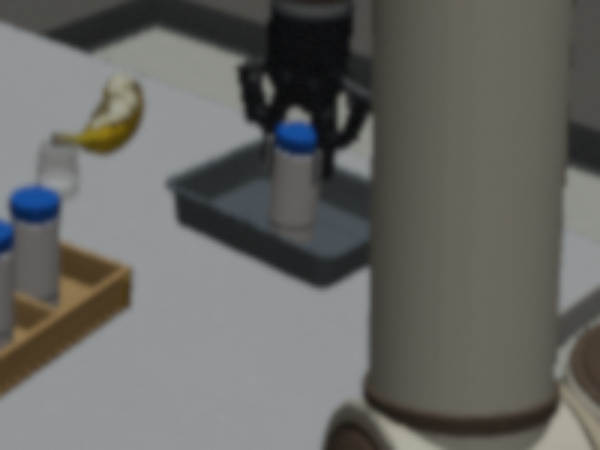

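The canister is on the tray floor: the force jumped to +11 N, and it stands upright at (295,175) in the crop. I'll release and retreat upward.

```bash
python3 -m crank '0 -0.001 0 0 0 0;0 -0.001 0 0 0 0;0 -0.001 0 0 0 0;0 -0.001 0 0 0 0;0 -0.001 0 0 0 0;0 -0.001 0 0 0 0' -1
python3 -m crank '0 -0.02 0 0 0 0;0 -0.05 0 0 0 0;0 -0.09 0 0 0 0;0 -0.12 0 0 0 0;0 -0.12 0 0 0 0'
python3 -c "
from h import *; plan(.575,.009,.19,7)"
```

```text
time: 9.5
ee_pos: [0.5144, -0.3337, 0.0732]
tcp_rot: [-90.0, 0.0, 6.8]
wrist_force: [-0.3, 0.1, -0.1]
opening: 0.0851
time: 10.0
ee_pos: [0.5157, -0.3345, 0.1984]
tcp_rot: [-90.3, -0.3, 6.8]
wrist_force: [0.4, 0.6, -0.1]
opening: 0.0855
t 10.00 shift [0.0996 0.0074 0.3341] turn [ 0.0046 -0.0031  0.0055] F [ 0.36  0.63 -0.14] q [-33.   12.9  14.1  90.8  -0.   50.2]
```

```bash
python3 -m crank '0.01 0 0.04 0 0 0;0.025 0 0.085 0 0 0;0.04 0 0.13 0 0 0;0.055 0 0.18 0 0 0;0.07 0 0.23 0 0 0;0.085 0 0.28 0 0 0;0.097 0 0.32 0 0 0;0.1 0 0.335 0 0 0' -1
python3 -m crank '0 0 0 0 0 0;0 0 0 0 0 0;0 0 0 0 0 0'
python3 -c "
from h import *; plan(.575,.009,.075,7)
im=vision.camera('scene'); cv2.imwrite('pics/s3.png',im[:,:,::-1])
im=vision.camera('top'); cv2.imwrite('pics/t3.png',im[:,:,::-1])
for n,z in(('top',.108),('scene',.1045)):
    im=cv2.imread('pics/s3.png' if n=='scene' else 'pics/t3.png'); H,S,V=cv2.split(cv2.cvtColor(im,cv2.COLOR_BGR2HSV))
    for c in blobs((H>100)&(H<125)&(S>150)&(V>60),60):
        (u,v),(a,b),_=cv2.minAreaRect(c); print(n,(round(u),round(v)),a,b,ray(n,(u,v),z).round(4))
"
```

```text
time: 10.8
ee_pos: [0.574, 0.0148, 0.1924]
tcp_rot: [-90.0, 0.0, 7.0]
wrist_force: [0.1, -1.0, -0.2]
opening: 0.0853
time: 11.1
ee_pos: [0.5738, 0.0095, 0.1931]
tcp_rot: [-90.0, 0.0, 6.7]
wrist_force: [0.1, -0.9, 0.2]
opening: 0.085
t 11.10 shift [ 0.0012  0.1181 -0.0006] turn [ 0.0002 -0.0046 -0.0003] F [ 0.05 -0.94  0.19] q [ 1.   7.5  7.4 89.9 -0.  84.2]
top (472, 266) 19.0 19.0 [ 0.5141 -0.3337  0.108 ]
scene (336, 229) 10.0 15.0 [0.5807 0.0061 0.1045]
scene (351, 218) 10.0 14.0 [ 0.5953 -0.0632  0.1045]
scene (439, 196) 13.281564712524414 9.17060375213623 [ 0.5165 -0.3324  0.1045]
```

```bash
python3 -m crank '0.001 0.03 0 0 0 0; 0.001 0.06 0 0 0 0; 0.001 0.09 0 0 0 0; 0.001 0.11 0 0 0 0; 0.001 0.117 0 0 0 0; 0.001 0.117 0 0 0 0; 0.001 0.117 0 0 0 0'
python3 -m crank '0 0 0 0 0 0;0 0 0 0 0 0;0 0 0 0 0 0;0 0 0 0 0 0;0 0 0 0 0 0;0 0 0 0 0 0;0 0 0 0 0 0' 1 60
python3 -m crank '0 0 0 0 0 0;0 -0.004 0 0 0 0; 0 -0.01 0 0 0 0; 0 -0.016 0 0 0 0; 0 -0.02 0 0 0 0; 0 -0.02 0 0 0 0; 0 -0.02 0 0 0 0'
for i in 1 2 3 4; do python3 -m crank '0 0 0 0 0 0' | grep wrist; done
```

```text
time: 11.9
ee_pos: [0.5755, 0.0106, 0.0776]
tcp_rot: [-90.0, -0.1, 6.8]
wrist_force: [-0.0, 0.6, 0.8]
opening: 0.0851
time: 12.6
ee_pos: [0.5756, 0.011, 0.0773]
tcp_rot: [-90.0, -0.1, 6.8]
wrist_force: [0.6, -0.8, 5.6]
opening: 0.0435
time: 13.3
ee_pos: [0.575, 0.011, 0.0962]
tcp_rot: [-90.0, 0.0, 6.8]
wrist_force: [-0.6, -0.1, -2.8]
opening: 0.0431
wrist_force: [-0.3, -0.1, -3.6]
wrist_force: [0.1, -0.4, -3.4]
wrist_force: [-0.1, 0.0, -3.3]
wrist_force: [0.6, 0.1, -3.8]
```

The load is about 3.5 N, so this is the middling one. I'll set it back down and take the right one.

```bash
python3 -m crank '0 0.004 0 0 0 0;0 0.009 0 0 0 0;0 0.014 0 0 0 0;0 0.017 0 0 0 0;0 0.018 0 0 0 0;0 0.019 0 0 0 0;0 0.02 0 0 0 0;0 0.0205 0 0 0 0'
python3 -m crank '0 0 0 0 0 0'
python3 -m crank '0 0 0 0 0 0;0 0 0 0 0 0;0 0 0 0 0 0;0 0 0 0 0 0;0 0 0 0 0 0;0 0 0 0 0 0' -1
python3 -m crank '0 -0.02 0 0 0 0;0 -0.05 0 0 0 0;0 -0.08 0 0 0 0;0 -0.1 0 0 0 0;0 -0.1 0 0 0 0;0 -0.1 0 0 0 0'
python3 -c "
from h import *; plan(.589,-.060,.075,7)"
```

```text
time: 14.5
ee_pos: [0.575, 0.011, 0.0773]
tcp_rot: [-90.0, -0.1, 6.8]
wrist_force: [-5.3, 0.7, 10.6]
opening: 0.043
time: 14.6
ee_pos: [0.575, 0.0109, 0.0773]
tcp_rot: [-90.0, -0.1, 6.8]
wrist_force: [-4.8, 1.0, 7.9]
opening: 0.043
time: 15.2
ee_pos: [0.575, 0.0109, 0.0757]
tcp_rot: [-90.0, 0.0, 6.8]
wrist_force: [-0.0, 0.3, -0.2]
opening: 0.0854
time: 15.8
ee_pos: [0.5751, 0.0109, 0.1757]
tcp_rot: [-90.0, -0.0, 6.8]
wrist_force: [0.2, 0.9, -0.2]
opening: 0.0851
t 15.80 shift [ 0.0054  0.1007 -0.0721] turn [ 0.     -0.0032  0.0004] F [ 0.23  0.95 -0.16] q [ 1.1  7.6  5.5 87.9  0.  84.3]
```

```bash
python3 -m crank '0.002 0 -0.03 0 0 0;0.005 0 -0.06 0 0 0;0.005 0 -0.071 0 0 0;0.005 0.03 -0.071 0 0 0;0.005 0.06 -0.071 0 0 0;0.005 0.088 -0.071 0 0 0;0.005 0.099 -0.071 0 0 0;0.005 0.099 -0.071 0 0 0'
python3 -m crank '0 0 0 0 0 0;0 0 0 0 0 0;0 0 0 0 0 0;0 0 0 0 0 0;0 0 0 0 0 0;0 0 0 0 0 0;0 0 0 0 0 0;0 0 0 0 0 0' 1 80
python3 -m crank '0 0 0 0 0 0;0 -0.004 0 0 0 0; 0 -0.01 0 0 0 0; 0 -0.016 0 0 0 0; 0 -0.02 0 0 0 0; 0 -0.02 0 0 0 0; 0 -0.02 0 0 0 0'
for i in 1 2 3; do python3 -m crank '0 0 0 0 0 0' | grep wrist; done
python3 -m crank '0 -0.015 0 0 0 0; 0 -0.04 0 0 0 0; 0 -0.07 0 0 0 0; 0 -0.1 0 0 0 0; 0 -0.12 0 0 0 0; 0 -0.13 0 0 0 0; 0 -0.13 0 0 0 0;0 -0.13 0 0 0 0' 
python3 -c "
from h import *; plan(.5025,.3404,.226,7)
im=vision.camera('scene'); cv2.imwrite('pics/s4.png',cv2.resize(im[120:380,190:450,::-1],None,fx=2.2,fy=2.2))"
```

```text
time: 16.6
ee_pos: [0.587, -0.0586, 0.0746]
tcp_rot: [-89.9, 0.2, 6.8]
wrist_force: [-0.5, -0.6, -0.0]
opening: 0.0851
time: 17.4
ee_pos: [0.5894, -0.059, 0.0786]
tcp_rot: [-90.0, -0.2, 6.8]
wrist_force: [2.1, -0.2, 5.5]
opening: 0.0422
time: 18.1
ee_pos: [0.5883, -0.059, 0.0967]
tcp_rot: [-90.0, 0.0, 6.8]
wrist_force: [0.7, 0.9, -6.6]
opening: 0.0422
wrist_force: [0.3, 0.7, -7.2]
wrist_force: [0.5, -0.1, -7.0]
wrist_force: [1.0, -0.3, -6.9]
time: 19.2
ee_pos: [0.5882, -0.0589, 0.226]
tcp_rot: [-90.0, 0.1, 6.8]
wrist_force: [-0.7, 0.3, -8.1]
opening: 0.0427
t 19.20 shift [-3.770e-02  1.000e-04  4.067e-01] turn [-0.0002 -0.0032 -0.0009] F [-0.67  0.29 -8.06] q [-5.7 10.5 14.4 93.9  0.  77.5]
```

View pics/s4.png

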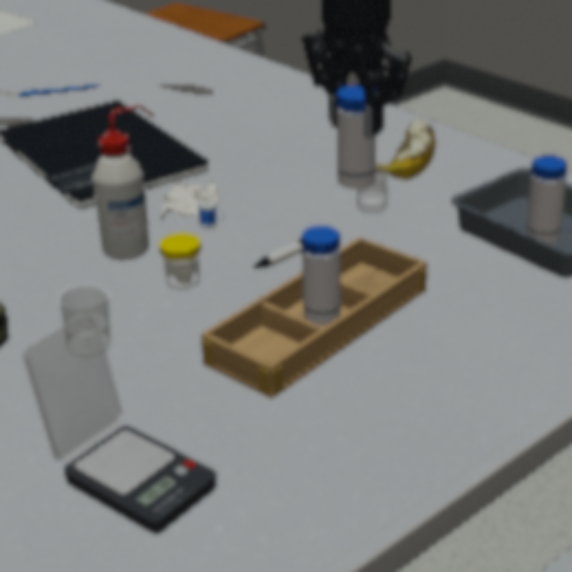

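The load is about 7 N, so the right one is the heaviest. The picture shows it held upright, the middling one standing in the box's middle compartment, and the light one in the tray. I'll carry it to the balance, bearing toward −x first to keep away from the cover.

```bash
python3 -m crank '-0.003 0 0.01 0 0 0; -0.008 0 0.03 0 0 0; -0.014 0 0.06 0 0 0; -0.02 0 0.09 0 0 0; -0.026 0 0.12 0 0 0; -0.032 0 0.15 0 0 0; -0.036 0 0.18 0 0 0; -0.04 0 0.21 0 0 0'
python3 -m crank '0 0 0.03 0 0 0; 0 0 0.06 0 0 0; 0 0 0.09 0 0 0; 0 0 0.12 0 0 0; 0 0 0.15 0 0 0; 0 0 0.175 0 0 0; 0 0 0.19 0 0 0; 0 0 0.196 0 0 0'
python3 -m crank '0 0 0 0 0 0;0 0 0 0 0 0;0 0 0 0 0 0'
python3 -c "
from h import *; plan(.5005,.340,.1,7)
im=vision.camera('top'); cv2.imwrite('pics/t5.png',cv2.resize(im[180:340,110:310,::-1],None,fx=3,fy=3))"
```

```text
time: 20.05
ee_pos: [0.5224, 0.1463, 0.226]
tcp_rot: [-90.0, 0.1, 6.8]
wrist_force: [0.7, 0.3, -7.6]
opening: 0.0422
time: 20.85
ee_pos: [0.4995, 0.3407, 0.226]
tcp_rot: [-90.0, 0.1, 6.9]
wrist_force: [0.0, -2.1, -6.3]
opening: 0.0422
time: 21.15
ee_pos: [0.5007, 0.3384, 0.2269]
tcp_rot: [-90.0, -0.0, 6.8]
wrist_force: [0.3, -0.0, -6.7]
opening: 0.042
t 21.15 shift [0.     0.1269 0.0016] turn [ 0.0002 -0.0044  0.0001] F [ 0.25 -0.04 -6.74] q [ 34.1  12.3  16.6  94.3  -0.  117.3]
```

View pics/t5.png

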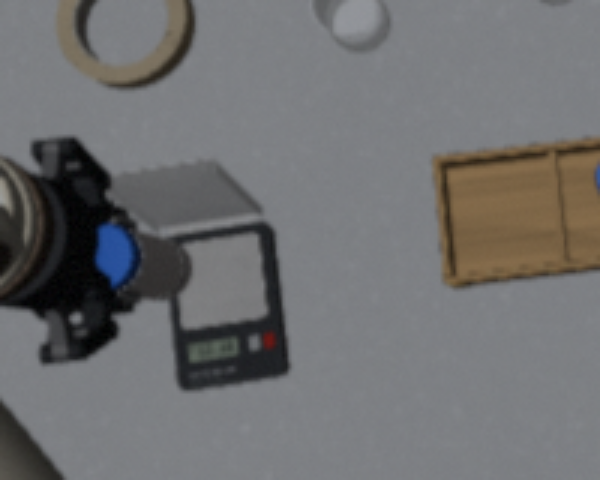

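The canister hangs upright over the balance. Its foot edge at (190,268) in the crop casts to y≈0.338 at that height, which agrees with the TCP, and the cover is clear. Lowering.

```bash
python3 -m crank '0 0.012 0.0005 0 0 0; 0 0.035 0.001 0 0 0; 0 0.06 0.0015 0 0 0; 0 0.085 0.0015 0 0 0; 0 0.105 0.0015 0 0 0; 0 0.118 0.0015 0 0 0; 0 0.124 0.0015 0 0 0; 0 0.126 0.0015 0 0 0'
python3 -m crank '0 0 0 0 0 0;0 0 0 0 0 0'
for i in 1 2 3 4; do python3 -m crank '0 0.001 0 0 0 0; 0 0.002 0 0 0 0' | grep -E "ee_pos|wrist"; done
```

```text
time: 22.0
ee_pos: [0.5002, 0.3407, 0.1004]
tcp_rot: [-90.0, 0.0, 6.8]
wrist_force: [0.6, -0.6, -6.3]
opening: 0.0422
time: 22.2
ee_pos: [0.5007, 0.3412, 0.1019]
tcp_rot: [-90.0, -0.1, 6.8]
wrist_force: [0.4, 1.0, -7.0]
opening: 0.0418
ee_pos: [0.5005, 0.3411, 0.0993]
wrist_force: [-0.1, -0.3, -6.2]
ee_pos: [0.5003, 0.3409, 0.0968]
wrist_force: [0.1, -0.4, -6.6]
ee_pos: [0.5002, 0.3409, 0.0947]
wrist_force: [-0.2, -0.2, -5.9]
ee_pos: [0.5002, 0.3409, 0.0927]
wrist_force: [0.5, 0.4, -6.3]
```

```bash
for i in 1 2; do python3 -m crank '0 0.0005 0 0 0 0; 0 0.001 0 0 0 0; 0 0.001 0 0 0 0' | grep -E "ee_pos|wrist"; done
```

```text
ee_pos: [0.5003, 0.341, 0.0926]
wrist_force: [-1.4, -1.1, 1.6]
ee_pos: [0.5004, 0.3411, 0.0925]
wrist_force: [-5.1, -1.7, 9.0]
```

Contact with the pan is made, with the wrist force going from −6.3 to +9 N. I'll open part way to stay clear of the cover, then look.

```bash
python3 -m crank '0 0 0 0 0 0;0 0 0 0 0 0;0 0 0 0 0 0;0 0 0 0 0 0;0 0 0 0 0 0' -0.4
python3 -m crank '0 -0.005 0 0 0 0;0 -0.015 0 0 0 0;0 -0.03 0 0 0 0;0 -0.06 0 0 0 0;0 -0.1 0 0 0 0;0 -0.14 0 0 0 0;0 -0.15 0 0 0 0;0 -0.15 0 0 0 0'
python3 -m crank '0 0 -0.03 0 0 0;0 0 -0.07 0 0 0;-0.02 0 -0.11 0 0 0;-0.05 0 -0.15 0 0 0;-0.08 0 -0.19 0 0 0;-0.1 0 -0.22 0 0 0;-0.1 0 -0.22 0 0 0;-0.1 0 -0.22 0 0 0'
python3 - <<'E'
from h import *
for n,z in(('top',.108),('scene',.105)):
    im=vision.camera(n)[:,:,::-1]; cv2.imwrite(f'pics/{n}6.png',im); H,S,V=cv2.split(cv2.cvtColor(np.ascontiguousarray(im),cv2.COLOR_BGR2HSV))
    for c in blobs((H>100)&(H<125)&(S>150)&(V>60),40):
        (u,v),(a,b),_=cv2.minAreaRect(c); print(n,(round(u),round(v)),ray(n,(u,v),z).round(4),"at pan height",ray(n,(u,v),.125).round(4))
E
```

```text
time: 24.1
ee_pos: [0.5003, 0.3409, 0.0907]
tcp_rot: [-90.0, -0.0, 6.8]
wrist_force: [-0.3, 1.1, -0.0]
opening: 0.0596
time: 24.9
ee_pos: [0.5009, 0.3414, 0.244]
tcp_rot: [-89.9, -0.2, 6.8]
wrist_force: [-0.6, 0.6, -0.4]
opening: 0.0599
time: 25.7
ee_pos: [0.4268, 0.1101, 0.2402]
tcp_rot: [-90.0, 0.0, 6.7]
wrist_force: [0.5, 0.5, -0.6]
opening: 0.0596
top (472, 266) [ 0.5141 -0.3337  0.108 ] at pan height [ 0.5125 -0.3283  0.125 ]
top (318, 239) [0.5749 0.0078 0.108 ] at pan height [0.5723 0.0074 0.125 ]
scene (242, 291) [0.5237 0.3277 0.105 ] at pan height [0.4987 0.3424 0.125 ]
scene (336, 229) [0.58   0.0067 0.105 ] at pan height [0.5533 0.0315 0.125 ]
scene (439, 196) [ 0.5159 -0.3315  0.105 ] at pan height [ 0.4912 -0.2961  0.125 ]
```

View pics/scene6.png

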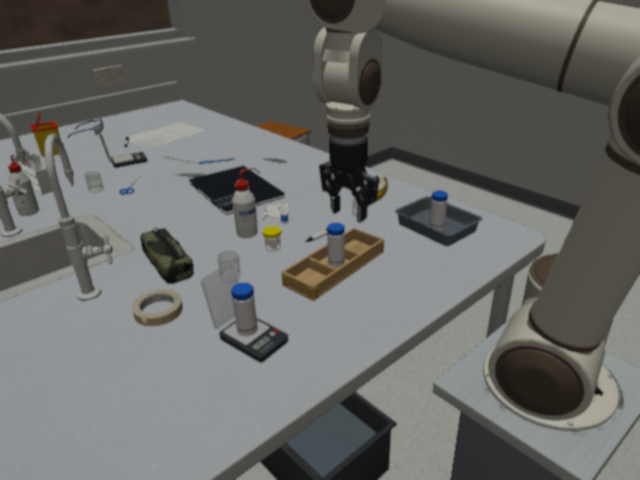

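View pics/top6.png

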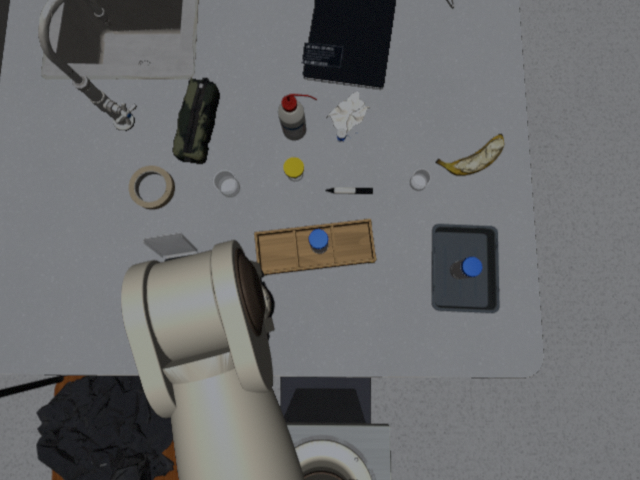

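All three canisters stand upright: pan cap at (242,291), box at (336,229) and tray at (439,196) in the scene view. The cover is open, the bystanders haven't moved, and the arm is clear. Handing in.

```bash
python3 -m crank '0 0 0 0 0 0;0 0 0 0 0 0'; python3 -c "
from workcell import bot; print(bot.job_done())"
```

```text
time: 26.0
ee_pos: [0.4273, 0.1113, 0.2403]
tcp_rot: [-90.0, 0.1, 6.9]
wrist_force: [0.4, -0.0, 0.0]
opening: 0.0596
the job is handed in; nothing more can be done
None
```

I sorted the three canisters by lifted weight and handed the job in at about 26 s of the 69 s allowed; no verdict was reported.

| Canister (start position in the box) | Force when lifted | Where it is now |
|---|---|---|
| Left | about 1.5 N (lightest) | in the tray |
| Middle | about 3.5 N (middling) | set back down in the middle compartment |
| Right | about 7 N (heaviest) | on the balance's pan |

**Setting down:** I lowered each one slowly until the wrist force showed contact, about 11 N at most, before opening the fingers.

**Last checks:**
- **Balance:** the heaviest canister stands about 4 mm from the pan's centre, measured from the scene camera alone because the arm hid the balance in the top view.
- **Tray:** the lightest is about 5 mm from the tray's centre.
- **Other items:** all three canisters looked upright, the cover was still open, and the beaker, jar and marker showed no visible movement. The gripper was clear of everything.
- **Disagreement:** the two cameras agreed on the canister positions to within 2–5 mm. No check failed.

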